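Hold a copper pipe seated in the V-blocks against the end stop

TASK

Pick up the loose straight piece of copper pipe and lay it in the pair of V-blocks, with one end up against the end stop, so that it can be marked to length. Finish while still holding the pipe and pressing it down, firmly seated on both faces of the V; do not let go. Leave the bell, the pipe tee and the bar of polishing compound where they are.

Things in the scene. Friction and masses are not known exactly. Their poses are not given: they have to be found in the camera images.
- pipe: straight off-cut of copper pipe, 22 mm outside diameter, 166 mm long, about 0.11 kg (varies), lying loose on the table to the robot's left. Both ends are alike. Its y axis runs along the pipe; origin at mid-length on its underside as it first lies
- pipe_center (a point): the middle of the pipe, on its axis (83 mm from either end, 11 mm above the table at the start); y along the pipe
- v_blocks: steel fixture fixed to the table: base plate 70 (x) by 184 mm (y), 10 mm thick; on it two equal V-blocks, 60 mm wide, 30 mm long, centred at y = -52 and +52 mm, tops 55 mm above the table; the 74 mm gap between them is free above 14 mm, so fingers fit there astride the pipe. The V runs along the fixture's y, over x = 0. Origin: on the table midway between the blocks; z up
- near_faces: the faces on the fixture's -x side of the V (of both blocks), sloping at 45 degrees; the V is 90 degrees, 41 mm wide at its mouth, opening upward; same frame as body v_blocks
- far_faces: the faces on the fixture's +x side of the V (of both blocks), sloping at 45 degrees; same frame as body v_blocks
- v_seat (a point): where the middle of the pipe is when it is seated in the V's with its end touching the stop: in the fixture's frame at x = 0, y = +1 mm, 50 mm above the table; axes as the fixture's
- v_stop (a point): middle of the end stop's inner face, at the height of the seated pipe's axis (fixture frame y = +84 mm, z = 50 mm). The end stop is a steel plate at the fixture's +y end, 44 mm wide, 12 mm thick, its top 66 mm above the table
- bell: bystander: brass hand bell standing on the table, 69 mm across, 98 mm high; origin under its middle
- tee: bystander: copper pipe tee lying on the table, 76x51x25 mm; origin under its middle
- bar: bystander: green bar of polishing compound, 42x64x30 mm; origin under its middle

How it is judged:
By the outcome, as a careful person would: the job done as asked, in the order asked, and still so for the second after the job is handed in, while the arm keeps its last pose, push and grip.
It also fails if it takes over 38 s, if anything falls off the work surface, if the arm or the gripper's body presses on something with over 40 N, if the wrist force passes 120 N, or if a joint passes its speed limit or range.

ROBOT

A 6-joint arm with a two-finger parallel gripper is mounted at the origin on the work surface; the furniture and walls round the work are solid. World frame = base frame: x ahead of the robot, y to its left, z up, the work surface at z = 0. Lengths are in mm, angles in rad, forces in N, time in s.
With the tool pointing down it reaches from about 275 to 725 mm from the base axis. Payload 5.6 kg.
Tool frame: the origin (TCP) lies where the fingers leave the gripper's body, on its centre line; the fingertips stand 73 mm ahead of it and the grasp point (between the pads) lies env.grasp_offset ahead of it (env.grasp_offset is the distance from the TCP to the grasp point, in mm); z points along the fingers, y is the line along which they close (so a half turn about z gives the same grasp; the last joint's range is limited). The gripper opens to 85 mm and grips with 20 to 120 N. Pads are 22 mm wide; open, the fingers measure 114 mm over their backs; the gripper's body (76 mm by 85 mm) begins 54 mm behind the grasp point. The pads swing forward as they close: fully open they stand 13 mm farther back than shut.
Start: joints at [1.527, 0.255, 0.108, 0, -1.424, -0.285], TCP at [177.572, 520.54, 303.883] pointing down, gripper open.
Joint ranges: [-2.95, 2.95], [-1.21, 1.97], [-1.09, 1.5], [-2.87, 1.71], [-2.94, -0.07], [-3.05, 3.05]. Speed limits (rad/s): [2.57, 2.57, 3.14, 3.14, 3.14, 3.14].

INTERFACE

Orientations are given as [roll, pitch, yaw] about the fixed x, y, z axes, in that order (R = Rz(yaw) Ry(pitch) Rx(roll)).
In Python, from rig import env, imaging gives the robot as it stands.
- The arm moves only by the shell command python3 -m jog 'ROWS' [FORCE]. ROWS is a JSON object of lists of equal length, an entry for each row: "jaw": the opening, from -1 (shut) to 1 (fully open); "translation": the shift along the tool's x, y, z in units of 50 mm (1.0 is 50 mm), a list of three; "turn": the turn about the tool's z in units of 10 degrees (1.0 is 10 degrees). In form: {"jaw": [jaw, ...], "translation": [[dx, dy, dz], ...], "turn": [turn, ...]}. A call has 1 to 20 rows; each row shifts and turns the commanded pose from where the row before left it, along the tool's axes as they then stand; what a row does not reach is not made up. A row lasts 1/8 s, in which the tool goes at most 62.5 mm and 10.7 degrees, less where a joint would pass 70% of its speed; a pose out of reach is approached as far as the arm can. A call is refused whole if a number of a shift passes 1 or a number of a turn 1, either way. A call with a gripper value outside its range is refused whole. The fingers move at their own pace and stop on an object; FORCE is the grip in N (left out, the last holds). Time passes only in rows, so rows that do not move let the fingers close. It gives the time, the measured TCP pose, the force, the opening and the grip force at its end, in the units of the state.
- env.get_state(): the state, without advancing time (a new reading comes with each control period).
- imaging.snapshot(name): name is "side" or "top" or "wrist"; returns the picture (420x560x3 uint8, red, green, blue); there is no depth.
- imaging.camera_info(name): a dict with "intrinsics" (3x3 intrinsics, pixels), "R" (3x3) and "t" (3): a world point X has camera coordinates R X + t; the wrist camera has in their place "hand_eye" (4x4, takes a point from camera to tool coordinates, whose origin is the TCP and whose axes are the flange's). Camera axes: x right, y down, z forward; pixel columns grow to the right and rows downward; lengths in mm; the calibration is good to about 2 mm. The wrist camera is an equidistant fisheye: a pixel r from the principal point sees the ray r / f radians off the axis. A picture is of the moment at which its call begins: read the wrist's pose just before it. camera_info takes no time and is no camera call.
- env.sign_off(): hands the job in; it is judged then, once.
The state is a dict: "time": time; "qpos": joint angles; "joint_vel": joint speeds; "effort": joint torques, N m; "tcp_pos": TCP position; "eef_rot": TCP orientation; "force": force on the tool from outside, world axes, zero at the start; "wrist_torque": the same for the moment, N m; "finger_gap": finger opening in mm; "grip_force": force on a finger pad.
Only numpy, scipy, OpenCV 4.12 (cv2) and the standard library are available. Lean on these libraries where they do the work, as an engineer would, in place of code of your own. Each camera call takes 0.05 s, during which the arm holds its last target. There are 200 camera calls.

## Working session

There is one attempt and no reset: what is moved stays moved. The work goes in short steps, Python scripts to look and compute and a shell command to move; the robot and the scene stay as the last step left them, time stands still between calls to the robot, and variables do not carry over. Pictures are saved under pics/ and viewed, at most 10 in all, crops included, and the job is handed in when it is done.

```bash
mkdir -p pics; ls; python3 - <<'E'
from rig import env, imaging
import cv2
s=env.get_state(); print({k:s[k] for k in ("time","tcp_pos","eef_rot","force","finger_gap","qpos")}, env.grasp_offset)
for n in ("top","side"):
    cv2.imwrite(f"pics/{n}0.png", imaging.snapshot(n)[:,:,::-1]); c=imaging.camera_info(n); print(n,c)
print(imaging.camera_info("wrist"))
E
```

```text
pics
{'time': 0.0, 'tcp_pos': array([177.43364795, 520.19449444, 303.00125952]), 'eef_rot': array([ 3.13965536e+00, -7.36858033e-05, -3.28920531e-01]), 'force': array([-0.53605116,  0.69549322, -0.5378049 ]), 'finger_gap': 85.58297259356894, 'qpos': array([ 1.52657299e+00,  2.55726666e-01,  1.06992986e-01, -4.78551841e-04,
       -1.42394267e+00, -2.84626794e-01])} 53.900000000000006
top {'intrinsics': array([[511.22316893,   0.        , 275.68226555],
       [  0.        , 511.22316893, 211.47308107],
       [  0.        ,   0.        ,   1.        ]]), 'R': array([[ 0.02671966, -0.99947457,  0.01834778],
       [-0.98027485, -0.02979306, -0.19538065],
       [ 0.19582463, -0.01276536, -0.98055584]]), 't': array([ -45.54594305,  517.64695362, 1379.30966619])}
side {'intrinsics': array([[407.90352327,   0.        , 282.03195039],
       [  0.        , 407.90352327, 213.28506588],
       [  0.        ,   0.        ,   1.        ]]), 'R': array([[ 0.99938387, -0.02740594, -0.02192687],
       [-0.03405849, -0.60632288, -0.79448888],
       [ 0.00847895,  0.79474617, -0.60688271]]), 't': array([-541.05028974,   75.77370111, 1069.50130646])}
{'intrinsics': array([[325.1922621 ,   0.        , 277.06098453],
       [  0.        , 325.1922621 , 206.6042895 ],
       [  0.        ,   0.        ,   1.        ]]), 'hand_eye': array([[ 7.99790317e-04, -9.54650879e-01, -2.97726483e-01,
         7.75242913e+01],
       [ 9.99999680e-01,  7.52972394e-04,  2.71941890e-04,
         8.41370068e-02],
       [-3.54297416e-05, -2.97726605e-01,  9.54651176e-01,
        -6.80403252e+01],
       [ 0.00000000e+00,  0.00000000e+00,  0.00000000e+00,
         1.00000000e+00]])}
```

View pics/top0.png

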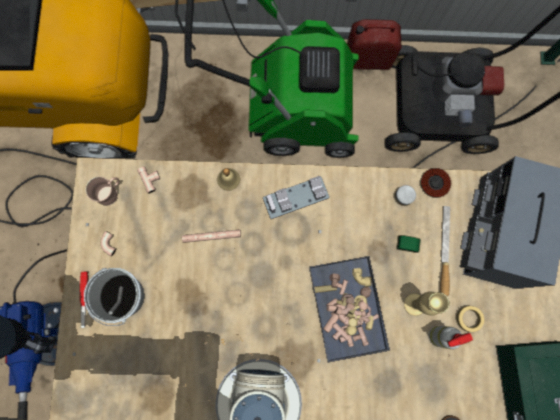

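View pics/side0.png

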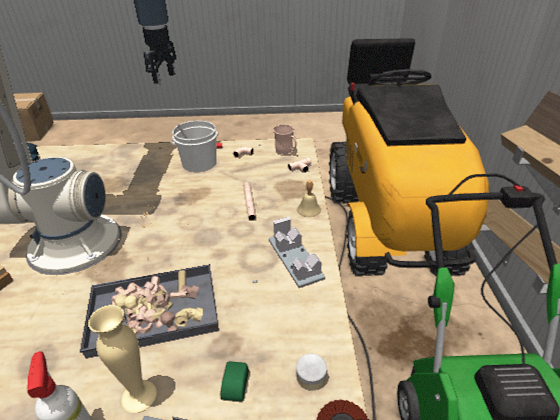

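The top view shows the pipe at about (184,237)–(241,233), the fixture at (264–328, 178–216) and the bell at (228,180). The side view puts the stop at the fixture's +y end, towards the bell.

```bash
python3 - <<'E'
import cv2
a=cv2.imread("pics/top0.png")[160:250,175:335]; b=cv2.imread("pics/side0.png")[175:290,235:335]
cv2.imwrite("pics/topc.png",cv2.resize(a,None,fx=5,fy=5,interpolation=cv2.INTER_CUBIC))
cv2.imwrite("pics/sidec.png",cv2.resize(b,None,fx=5,fy=5,interpolation=cv2.INTER_CUBIC))
E
```

```text
(no output)
```

View pics/topc.png

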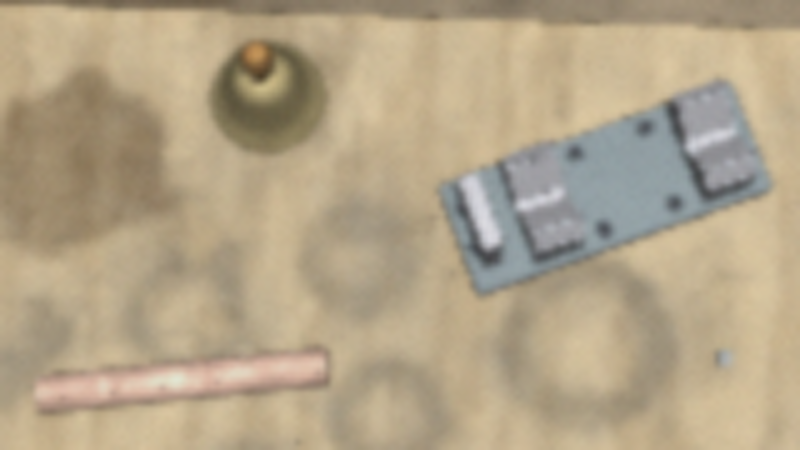

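View pics/sidec.png

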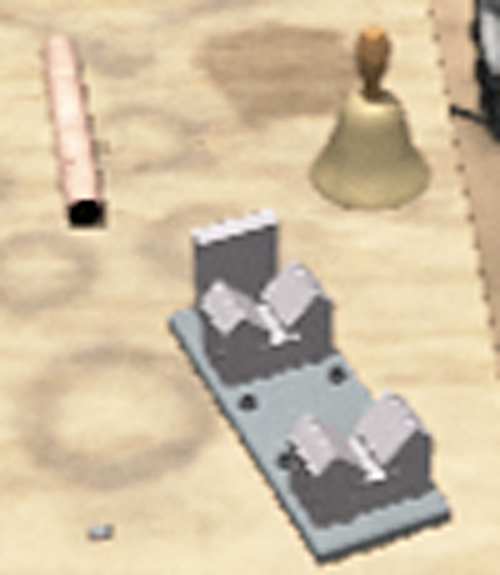

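```bash
cat > h.py <<'E'
import numpy as np
from rig import env, imaging
def ray(n,uv,z):
    c=imaging.camera_info(n); K,R,t=c["intrinsics"],c["R"],c["t"]
    d=R.T@np.linalg.inv(K)@np.array([*uv,1.]); o=-R.T@t
    return o+d*(z-o[2])/d[2]
T=lambda u,v,z: ray("top",((u+.5)/5-.5+175,(v+.5)/5-.5+160),z)
S=lambda u,v,z: ray("side",((u+.5)/5-.5+235,(v+.5)/5-.5+175),z)
E
python3 - <<'E'
from h import *
np.set_printoptions(precision=1,suppress=True)
P=[T(36,393,11),T(328,366,11)]; d=P[0]-P[1]
print("pipe",P,np.linalg.norm(d),(P[0]+P[1])/2,"yaw of y",np.degrees(np.arctan2(-d[0],d[1])))
print("pipe side",S(58,38,11),S(86,213,11))
Q=np.array([T(440,185,10),T(722,80,10),T(772,187,10),T(482,293,10)]); print(Q,Q.mean(0))
for i,j in((0,1),(3,2),(0,3),(1,2)): print(np.linalg.norm(Q[i]-Q[j]))
d=Q[0]+Q[3]-Q[1]-Q[2];print("fix yaw",np.degrees(np.arctan2(-d[0],d[1])))
print("side corners",S(172,320,10),S(318,553,10),S(450,515,10))
print("bell",T(257,52,98),S(372,182,0), S(372,32,98))
E
```

```text
pipe [array([441.3, 233.2,  11. ]), array([461.7,  68.2,  11. ])] 166.24192060347275 [451.5 150.7  11. ] yaw of y 7.048809650666417
pipe side [437.5 244.5  11. ] [460.4  67.   11. ]
[[ 569.8    7.8   10. ]
 [ 637.9 -155.2   10. ]
 [ 574.6 -184.9   10. ]
 [ 506.9  -18.4   10. ]] [572.3 -87.7  10. ]
176.6229488115839
179.76191925816252
68.09412420888083
69.97198400855586
fix yaw 22.3931102704936
side corners [507.4 -24.   10. ] [ 572.9 -187.6   10. ] [ 634.8 -167.2   10. ]
bell [621.4 109.3  98. ] [620.5 100.8   0. ] [619.1 105.2  98. ]
```

```bash
python3 -m jog '{"jaw":[1,1,1,1,1,1,1,1,1,1,1,1,1,1,1,1,1,1,1,1],"translation":[[0,0,0],[0,0,0],[0,0,0],[0,0,0],[0,0,0],[0,0,0],[0,0,0],[0,0,0],[0.8,-0.45,0.16],[0.8,-0.45,0.16],[0.8,-0.45,0.16],[0.8,-0.45,0.16],[0.8,-0.45,0.16],[0.8,-0.45,0.16],[0.8,-0.45,0.16],[0.8,-0.45,0.16],[0.8,-0.45,0.16],[0.8,-0.45,0.16],[0,0,0],[0,0,0]],"turn":[0.8,0.8,0.8,0.8,0.8,0.8,0.8,0.8,0,0,0,0,0,0,0,0,0,0,0,0]}'
cat >> h.py <<'E'
from scipy.spatial.transform import Rotation
def wray(uv,z,pose):
    c=imaging.camera_info("wrist"); K=c["intrinsics"]; H=c["hand_eye"]
    a=(np.array(uv)-K[:2,2])/K[0,0]; r=np.hypot(*a); d=np.array([*(a/r*np.sin(r)),np.cos(r)])
    p,e=pose; R=Rotation.from_euler("xyz",e).as_matrix()
    o=R@H[:3,3]+p; d=R@H[:3,:3]@d
    return o+d*(z-o[2])/d[2]
E
python3 - <<'E'
from h import *
import cv2
s=env.get_state(); im=imaging.snapshot("wrist"); np.savez("w1.npz",p=s["tcp_pos"],e=s["eef_rot"])
print(s["tcp_pos"],s["eef_rot"],s["force"]); cv2.imwrite("pics/w1.png",cv2.resize(im[:,:,::-1],None,fx=1.42,fy=1.42,interpolation=cv2.INTER_CUBIC))
E
```

```text
time: 2.6
tcp_pos: [450.5, 151.6, 223.6]
eef_rot: [3.141, -0.0, -1.447]
force: [-0.6, 0.7, 0.2]
finger_gap: 85.4
grip_force: 0.0
[450.50937194 151.63620479 223.61133823] [ 3.14089095e+00 -1.14192372e-04 -1.44658329e+00] [-0.61243943  0.69574963  0.21245135]
```

View pics/w1.png

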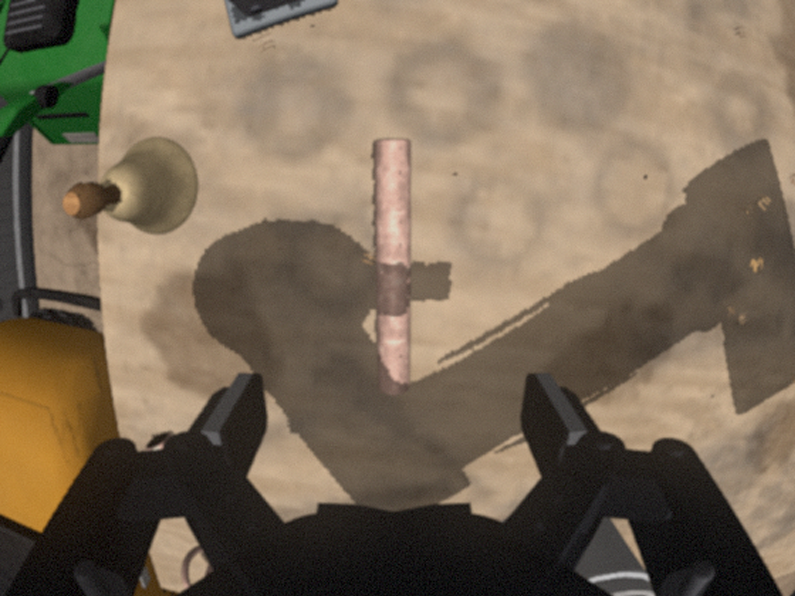

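The wrist view shows the pipe upright in the picture, its axis running from about (391,139) to (394,392), with the bell at upper left and the fixture's stop end just at the top edge.

```bash
python3 - <<'E'
from h import *
w=np.load("w1.npz");f=lambda u,v,z: wray(((u+.5)/1.42-.5,(v+.5)/1.42-.5),z,(w["p"],w["e"]))
a,b=f(391.5,139,12),f(394.5,392,12); d=b-a
print(a,b,np.linalg.norm(d),(a+b)/2,np.degrees(np.arctan2(-d[0],d[1])))
print("stop-end corner",f(236,38,10))
E
```

```text
[463.54486252  66.70904446  12.        ] [440.79790265 232.73777207  12.        ] 167.57972006066467 [452.17138258 149.72340826  12.        ] 7.801305230674281
stop-end corner [568.21610774   9.75976067  10.        ]
```

```bash
python3 -m jog '{"jaw":[1,1,1,1,1,1,1,1,-1,-1,-1,-1,-1,-1,-1,-1],"translation":[[0.036,-0.026,0.4],[0,0,0.6],[0,0,0.6],[0,0,0.6],[0,0,0.4],[0,0,0.25],[0,0,0.1],[0,0,0],[0,0,0],[0,0,0],[0,0,0],[0,0,0],[0,0,0],[0,0,0],[0,0,0],[0,0,0]],"turn":[0,0,0,0,0,0,0,0,0,0,0,0,0,0,0,0]}' 60
```

```text
time: 4.65
tcp_pos: [452.4, 150.1, 76.8]
eef_rot: [-3.141, 0.0, -1.446]
force: [-1.3, -0.3, 6.8]
finger_gap: 19.5
grip_force: 59.1
```

```bash
python3 -m jog '{"jaw":[-1,-1,-1,-1,-1,-1,-1,-1,-1,-1,-1,-1,-1,-1,-1,-1],"translation":[[0,0,-0.2],[0,0,-0.4],[0,0,-0.6],[0,0,-0.6],[0,0,-0.5],[0,0,-0.3],[0.4,-0.14,0],[0.7,-0.25,0],[0.8,-0.28,0],[0.8,-0.28,0],[0.8,-0.28,0],[0.7,-0.25,0],[0.6,-0.21,0],[0.37,-0.14,0],[0,0,0],[0,0,0]],"turn":[0,0,0,0,0,0,0,0,-0.3,-0.3,-0.3,-0.3,-0.325,0,0,0]}' 60
python3 - <<'E'
from h import *
import cv2
s=env.get_state(); im=imaging.snapshot("wrist"); np.savez("w2.npz",p=s["tcp_pos"],e=s["eef_rot"])
print(s["tcp_pos"],s["eef_rot"],s["force"],s["wrist_torque"],s["finger_gap"]); cv2.imwrite("pics/w2.png",cv2.resize(im[:,:,::-1],None,fx=1.42,fy=1.42,interpolation=cv2.INTER_CUBIC))
E
```

```text
time: 6.65
tcp_pos: [595.4, -81.8, 206.3]
eef_rot: [3.141, 0.001, -1.18]
force: [-0.5, 0.4, -1.3]
finger_gap: 19.6
grip_force: 59.0
[595.41995588 -81.78493575 206.26423836] [ 3.14103550e+00  5.68999778e-04 -1.17975881e+00] [-0.54184198  0.42917705 -1.27060109] [-0.01974026  0.02123489  0.01588227] 19.635435169593965
```

View pics/w2.png

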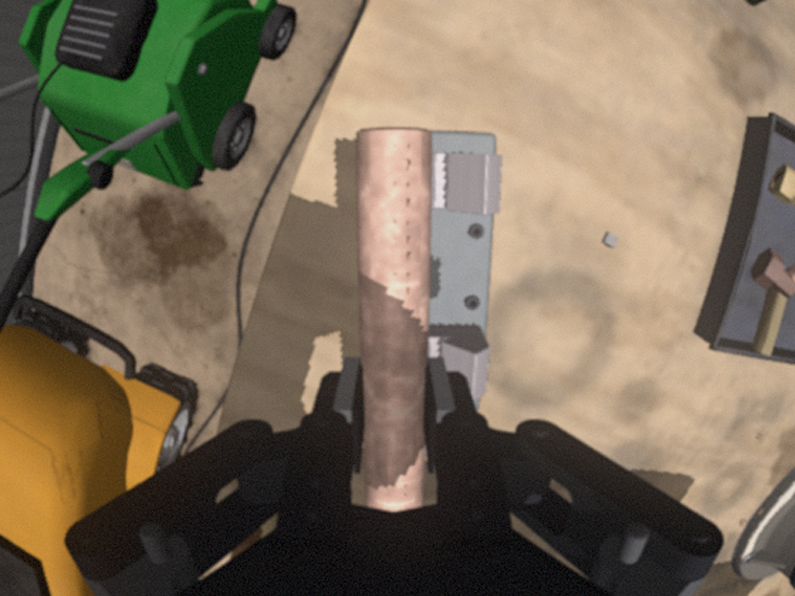

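The wrist view shows the pipe level in the fingers with its far end at (394,129). The fixture is below to the right, with its −x/−y base corner at (496,133), the −x edge running down to about (480,410), and the block's outer top edge from (501,153) to (499,214).

```bash
python3 - <<'E'
from h import *
np.set_printoptions(precision=1,suppress=True)
w=np.load("w2.npz");f=lambda u,v,z: wray(((u+.5)/1.42-.5,(v+.5)/1.42-.5),z,(w["p"],w["e"]))
R=Rotation.from_euler("xyz",w["e"]).as_matrix()
for uv in ((394,129),(393,510)): p=f(*uv,w["p"][2]-66); print("pipe end tool",R.T@(p-w["p"]))
c,e=f(496,133,10),f(480,410,10); d=e-c; print("corner",c,e,"yaw",np.degrees(np.arctan2(-d[0],d[1])))
a,b=f(501,153,55),f(499,214,55); print("block outer edge",a,b)
th=np.radians(22.4)
F=np.array([[np.cos(th),-np.sin(th),0],[np.sin(th),np.cos(th),0],[0,0,1]])
print("origin from corner",c-F@[-35,-92,0],"from block",a-F@[-30,-67,0],b-F@[-30,-37,0])
# outer top rims of V mouth near side (x=-20.5)
for uv,y in (((475,153),-67),((473,213),-37)): print(f(*uv,55)-F@[-20.5,y,0])
# block/plate features of the first picture
print("from w-corner",np.array([568.2,9.8,10])-F@[35,92,0])
E
```

```text
pipe end tool [84.4 -0.8 66. ]
pipe end tool [-53.2  -1.   66. ]
corner [ 576.8 -187.4   10. ] [508.8 -22.6  10. ] yaw 22.43205939855082
block outer edge [ 579.1 -173.7   55. ] [ 567.7 -146.3   55. ]
origin from corner [574.1 -89.   10. ] from block [ 581.3 -100.3   55. ] [ 581.4 -100.7   55. ]
[584.  -98.6  55. ]
[584.6 -99.5  55. ]
from w-corner [570.9 -88.6  10. ]
```

```bash
python3 - <<'E'
from h import *
np.set_printoptions(precision=1,suppress=True)
th=np.radians(22.4)
F=np.array([[np.cos(th),-np.sin(th),0],[np.sin(th),np.cos(th),0],[0,0,1]])
o=np.array([578,-99.5,0])
L=lambda n,p: print(n,F.T@(p-o))
for n,u,v,z in (("Vbot +67",517,206,34.5),("Vbot +37",565,190,34.5),("Vbot -37",687,146,34.5),("Vbot -67",738,130,34.5),("stop in",478,175,66),("stop in",502,245,66),("stop out",460,178,66),("stop out",484,252,66)): L(n,T(u,v,z))
for n,u,v,z in (("S Vbot +67",262,318,34.5),("S +37",290,342,34.5),("S -37",352,447,34.5),("S -67",380,477,34.5),("S stop in",195,245,66),("S stop in",277,222,66),("S stop out",193,233,66),("S stop out",273,210,66)): L(n,S(u,v,z))
w=np.load("w2.npz");f=lambda u,v,z: wray(((u+.5)/1.42-.5,(v+.5)/1.42-.5),z,(w["p"],w["e"]))
for u,v in ((501,153),(499,214),(475,153),(473,213)): L("W",f(u,v,55))
L("W vb",f(439,153,34.5));L("W vb",f(439,208,34.5));L("W bolt",f(476,230,10));L("W bolt",f(472,302,10))
L("tcp",w["p"])
E
```

```text
Vbot +67 [ 1.1 67.4 34.5]
Vbot +37 [ 0.1 38.5 34.5]
Vbot -37 [ -0.4 -36.2  34.5]
Vbot -67 [ -1.9 -67.1  34.5]
stop in [19.  84.6 66. ]
stop in [-22.9  86.3  66. ]
stop out [20.9 94.6 66. ]
stop out [-23.1  97.   66. ]
S Vbot +67 [-5.4 52.4 34.5]
S +37 [-0.5 30.2 34.5]
S -37 [ -5.6 -47.7  34.5]
S -67 [ -2.8 -70.3  34.5]
S stop in [-27.2  83.3  66. ]
S stop in [17.1 82.5 66. ]
S stop out [-24.4  92.5  66. ]
S stop out [19.4 92.3 66. ]
W [-27.3 -69.   55. ]
W [-27.3 -39.4  55. ]
W [-14.7 -68.5  55. ]
W [-14.4 -39.5  55. ]
W vb [  0.5 -68.   34.5]
W vb [  0.1 -39.3  34.5]
W bolt [-24.4 -23.8  10. ]
W bolt [-24.   20.5  10. ]
tcp [ 22.9   9.7 206.3]
```

```bash
python3 -m jog '{"jaw":[-1,-1,-1,-1,-1,-1,-1,-1,-1,-1],"translation":[[0.177,0.229,0],[0.177,0.229,0],[0,0,0],[0,0,0.4],[0,0,0.5],[0,0,0.4],[0,0,0.25],[0,0,0.1],[0,0,0],[0,0,0]],"turn":[0,0,0,0,0,0,0,0,0,0]}'
python3 - <<'E'
from h import *
import cv2
s=env.get_state(); a=imaging.snapshot("top")[155:235,215:335]; b=imaging.snapshot("side")[185:290,235:335]
print(s["tcp_pos"],s["eef_rot"],s["force"])
cv2.imwrite("pics/c3.png",np.hstack([cv2.resize(a,(400,267),interpolation=2),cv2.resize(b,(400,420),interpolation=2)[:267] ])[:,:,::-1] if 0 else cv2.resize(b,(700,600)[::1],interpolation=2)[:,:,::-1])
E
```

```text
time: 7.95
tcp_pos: [582.0, -107.2, 124.7]
eef_rot: [-3.14, -0.001, -1.179]
force: [0.1, -0.1, -1.3]
finger_gap: 19.8
grip_force: 59.0
[ 581.9593862  -107.23101812  124.72142443] [-3.14022782e+00 -6.96900577e-04 -1.17943757e+00] [ 0.08139002 -0.05925647 -1.28453798]
```

View pics/c3.png

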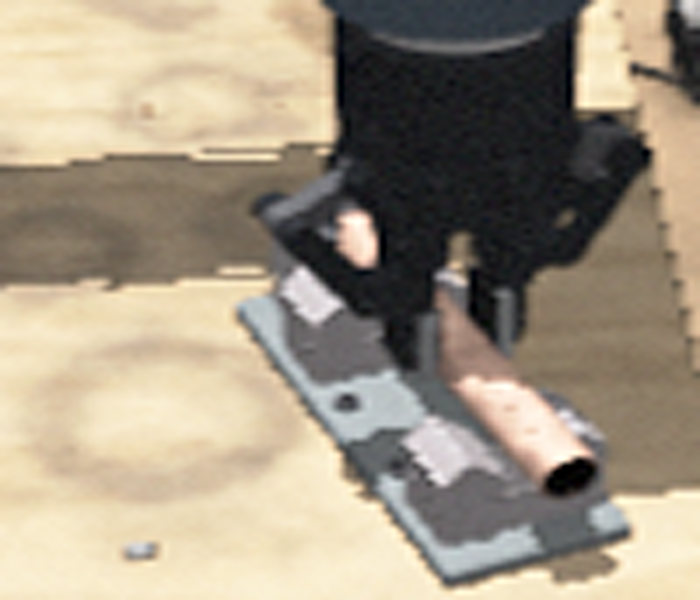

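The side view shows the pipe over the V's between the fingers, not yet seated, with its near end centred at crop (570,472). I'll check its lateral position against that.

```bash
python3 - <<'E'
from h import *
th=np.radians(22.4);c,s=np.cos(th),np.sin(th)
F=np.array([[c,-s,0],[s,c,0],[0,0,1]]); o=np.array([578,-99.5,0])
L=lambda u,v,z: print(F.T@(ray("side",((u+.5)/7-.5+235,(v+.5)/(600/105)-.5+185),z)-o))
L(570,472,59)
# base edge checks z=10
L(240,305,10);L(447,578,10);L(630,530,10)
# near block -x mouth rim & outer
L(405,425,55);L(425,420,55)
E
```

```text
[  0.33220433 -89.0228834   59.        ]
[-35.84623302  99.19500033  10.        ]
[-38.50912594 -81.18515144  10.        ]
[ 27.01800668 -83.44640184  10.        ]
[-33.64065061 -39.70857567  55.        ]
[-26.57727158 -39.89443509  55.        ]
```

```bash
python3 -m jog '{"jaw":[-1,-1,-1,-1],"translation":[[0,0.024,0.06],[0,0,0.04],[0,0,0],[0,0,0]],"turn":[0,0,0,0]}'; python3 -m jog '{"jaw":[-1,-1,-1,-1],"translation":[[0,0,0.03],[0,0,0.03],[0,0,0],[0,0,0]],"turn":[0,0,0,0]}'
```

```text
time: 8.55
tcp_pos: [580.4, -107.7, 118.9]
eef_rot: [3.142, -0.0, -1.18]
force: [-0.1, -0.2, -1.7]
finger_gap: 19.7
grip_force: 59.0
time: 9.05
tcp_pos: [580.4, -107.7, 116.1]
eef_rot: [-3.141, -0.0, -1.18]
force: [0.1, 1.2, 1.8]
finger_gap: 19.7
grip_force: 59.3
```

```bash
python3 -m jog '{"jaw":[-1,-1,-1],"translation":[[0,0,0.02],[0,0,0],[0,0,0]],"turn":[0,0,0]}'; cat > st.py <<'E'
from h import *
s=env.get_state(); th=np.radians(22.4);c,n=np.cos(th),np.sin(th)
F=np.array([[c,-n,0],[n,c,0],[0,0,1]]);np.set_printoptions(precision=2,suppress=True)
print("t",s["time"],"fix pos",F.T@(s["tcp_pos"]-[578,-99.5,0]),"fix force",F.T@s["force"],"fix torque",F.T@s["wrist_torque"])
E
python3 st.py
```

```text
time: 9.43
tcp_pos: [580.4, -107.7, 116.0]
eef_rot: [-3.141, -0.001, -1.179]
force: [-4.0, 1.6, 8.3]
finger_gap: 19.4
grip_force: 60.0
t 9.425 fix pos [ -0.91  -8.49 116.03] fix force [-3.07  3.03  8.27] fix torque [ 0.93  0.96 -0.11]
```

```bash
python3 -m jog '{"jaw":[-1,-1,-1],"translation":[[0,0.02,0],[0,0,0],[0,0,0]],"turn":[0,0,0]}'; python3 st.py;  python3 -m jog '{"jaw":[-1,-1,-1],"translation":[[0,0,0.02],[0,0,0],[0,0,0]],"turn":[0,0,0]}'; python3 st.py
```

```text
time: 9.8
tcp_pos: [580.2, -107.8, 116.0]
eef_rot: [-3.139, -0.001, -1.179]
force: [-2.5, 2.1, 5.8]
finger_gap: 19.5
grip_force: 59.8
t 9.8 fix pos [ -1.13  -8.55 115.97] fix force [-1.49  2.85  5.81] fix torque [ 0.73  0.09 -0.2 ]
time: 10.18
tcp_pos: [580.2, -107.8, 115.9]
eef_rot: [-3.139, -0.001, -1.179]
force: [-2.4, 2.7, 12.6]
finger_gap: 19.8
grip_force: 60.4
t 10.175 fix pos [ -1.14  -8.53 115.89] fix force [-1.24  3.41 12.59] fix torque [ 1.37  0.74 -0.24]
```

```bash
python3 -m jog '{"jaw":[-1,-1,-1,-1,-1,-1],"translation":[[-0.03,0,0],[-0.04,0,0],[-0.04,0,0],[-0.03,0,0],[0,0,0],[0,0,0]],"turn":[0,0,0,0,0,0]}'; python3 st.py;  python3 -m jog '{"jaw":[-1,-1,-1],"translation":[[-0.02,0,0],[0,0,0],[0,0,0]],"turn":[0,0,0]}'; python3 st.py
```

```text
time: 10.92
tcp_pos: [578.2, -103.1, 115.8]
eef_rot: [-3.139, -0.004, -1.179]
force: [-0.2, -5.6, 7.6]
finger_gap: 19.7
grip_force: 60.0
t 10.925 fix pos [ -1.21  -3.41 115.8 ] fix force [-2.33 -5.08  7.56] fix torque [-1.64  0.69 -0.3 ]
time: 11.3
tcp_pos: [577.8, -102.3, 115.8]
eef_rot: [-3.139, -0.004, -1.179]
force: [0.1, -5.0, 6.5]
finger_gap: 19.7
grip_force: 59.9
t 11.3 fix pos [ -1.21  -2.52 115.83] fix force [-1.86 -4.67  6.48] fix torque [-1.8   0.66 -0.34]
```

```bash
for i in 1; do python3 -m jog '{"jaw":[-1,-1,-1],"translation":[[-0.02,0,0],[-0.02,0,0],[0,0,0]],"turn":[0,0,0]}' >/dev/null; python3 st.py; python3 -m jog '{"jaw":[-1,-1,-1],"translation":[[-0.02,0,0],[0,0,0],[0,0,0]],"turn":[0,0,0]}' >/dev/null; python3 st.py; python3 -m jog '{"jaw":[-1,-1,-1],"translation":[[-0.02,0,0],[0,0,0],[0,0,0]],"turn":[0,0,0]}' >/dev/null; python3 st.py; done
```

```text
t 11.675 fix pos [ -1.21  -0.52 115.8 ] fix force [-0.75 -5.25  6.48] fix torque [-1.81  0.68 -0.22]
t 12.05 fix pos [ -1.17   0.47 115.82] fix force [-2.03 -5.19  7.02] fix torque [-1.82  0.68 -0.31]
t 12.425 fix pos [ -1.16   1.49 115.84] fix force [-2.33 -5.61  6.18] fix torque [-1.85  0.67 -0.26]
```

```bash
python3 -m jog '{"jaw":[-1,-1,-1],"translation":[[-0.02,0,0],[0,0,0],[0,0,0]],"turn":[0,0,0]}' >/dev/null; python3 st.py; python3 -m jog '{"jaw":[-1,-1,-1],"translation":[[-0.02,0,0],[0,0,0],[0,0,0]],"turn":[0,0,0]}' >/dev/null; python3 st.py; python3 -m jog '{"jaw":[-1,-1,-1],"translation":[[-0.02,0,0],[0,0,0],[0,0,0]],"turn":[0,0,0]}' >/dev/null; python3 st.py
```

```text
t 12.8 fix pos [ -1.15   2.32 115.84] fix force [-1.14 -6.79  7.05] fix torque [-2.09  0.65 -0.27]
t 13.175 fix pos [ -1.13   2.51 115.86] fix force [ -1.1  -10.38   4.51] fix torque [-3.4   0.59 -0.26]
t 13.55 fix pos [ -1.13   2.69 115.89] fix force [ -2.39 -12.88   2.37] fix torque [-4.71  0.6  -0.27]
```

```bash
python3 -m jog '{"jaw":[-1,-1,-1],"translation":[[0,0,0.03],[0,0,0],[0,0,0]],"turn":[0,0,0]}' ; python3 st.py; python3 -m jog '{"jaw":[-1,-1,-1],"translation":[[0,0,0.03],[0,0,0],[0,0,0]],"turn":[0,0,0]}' >/dev/null; python3 st.py
```

```text
time: 13.92
tcp_pos: [575.9, -97.4, 115.8]
eef_rot: [-3.138, -0.008, -1.179]
force: [0.0, -11.7, 12.3]
finger_gap: 19.6
grip_force: 60.5
t 13.925 fix pos [ -1.14   2.69 115.82] fix force [ -4.41 -10.79  12.29] fix torque [-3.7   1.58 -0.29]
t 14.3 fix pos [ -1.11   2.7  115.76] fix force [-8.68 -8.35 20.91] fix torque [-2.74  2.6  -0.28]
```

```bash
python3 -m jog '{"jaw":[-1,-1,-1],"translation":[[0,0.03,0],[0,0,0],[0,0,0]],"turn":[0,0,0]}' >/dev/null; python3 st.py; python3 -m jog '{"jaw":[-1,-1,-1],"translation":[[0,0.02,0.02],[0,0,0],[0,0,0]],"turn":[0,0,0]}' ; python3 st.py
```

```text
t 14.675 fix pos [ -1.35   2.74 115.75] fix force [-4.43 -8.3  17.69] fix torque [-2.81  1.3  -0.31]
time: 15.05
tcp_pos: [575.5, -97.6, 115.7]
eef_rot: [-3.133, -0.009, -1.178]
force: [0.3, -7.8, 22.6]
finger_gap: 20.0
grip_force: 61.6
t 15.05 fix pos [ -1.57   2.72 115.68] fix force [-2.7  -7.31 22.56] fix torque [-2.17  1.12 -0.37]
```

```bash
python3 -m jog '{"jaw":[-1,-1,-1,-1],"translation":[[0,0.02,0.04],[0,0,0],[0,0,0],[0,0,0]],"turn":[0,0,0,0]}' >/dev/null; python3 st.py
python3 - <<'E'
from h import *
import cv2
b=imaging.snapshot("side")[205:280,260:345]; s=env.get_state(); w=imaging.snapshot("wrist"); np.savez("w4.npz",p=s["tcp_pos"],e=s["eef_rot"])
cv2.imwrite("pics/s4.png",cv2.resize(b,(680,600),interpolation=2)[:,:,::-1]); cv2.imwrite("pics/w4.png",cv2.resize(w[60:,150:430],(700,900),interpolation=2)[:600,:,::-1])
E
```

```text
t 15.55 fix pos [ -1.71   2.77 115.59] fix force [-5.33 -2.62 31.88] fix torque [-0.88  1.62 -0.37]
```

View pics/s4.png

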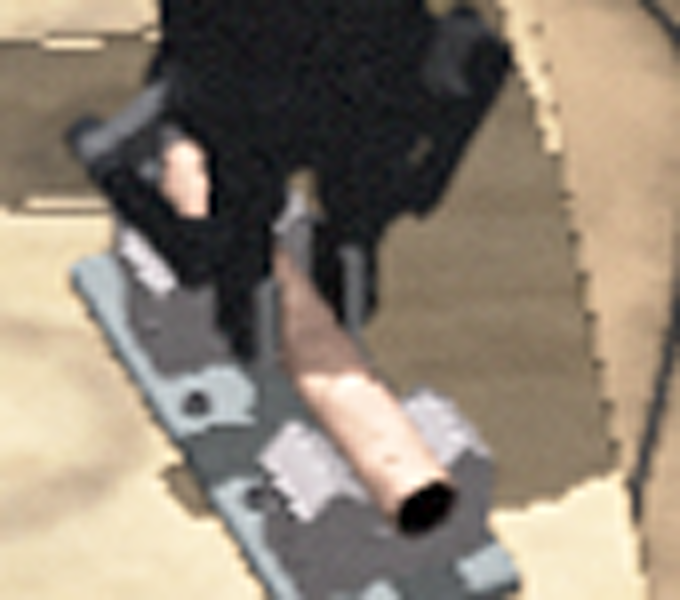

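View pics/w4.png

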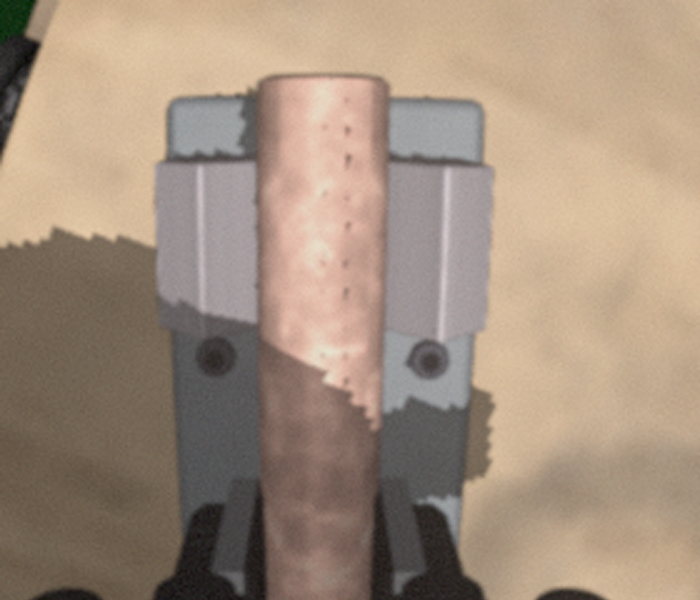

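The pictures show the pipe centred between the V rims (pipe mid-column 323, rims 200 and 446) and lying in both blocks. The wrench balance puts the load midway between the blocks. I'll restore a little push against the stop, then check.

```bash
python3 -m jog '{"jaw":[-1,-1,-1,-1],"translation":[[-0.03,0.03,0],[0,0,0],[0,0,0],[0,0,0]],"turn":[0,0,0,0]}'; python3 st.py; python3 -m jog '{"jaw":[-1,-1,-1,-1],"translation":[[0,0,0],[0,0,0],[0,0,0],[0,0,0]],"turn":[0,0,0,0]}'>/dev/null; python3 st.py
```

```text
time: 16.15
tcp_pos: [575.0, -97.5, 115.6]
eef_rot: [-3.128, -0.012, -1.177]
force: [2.4, -9.1, 26.5]
finger_gap: 19.5
grip_force: 62.2
t 16.15 fix pos [ -1.98   3.   115.6 ] fix force [-1.23 -9.29 26.52] fix torque [-3.05  0.24 -0.41]
t 16.65 fix pos [ -1.99   2.98 115.6 ] fix force [-0.47 -9.19 25.75] fix torque [-3.1  0.3 -0.4]
```

Steady: about 26 N down with almost no lateral force, and 9 N against the stop.

```bash
python3 -c "from rig import env; print(env.sign_off())"
```

```text
the job is handed in; nothing more can be done
None
```

The pipe lies in both V-blocks with its end against the stop, still gripped at about 60 N and pressed down with about 26 N, and the job was handed in at about 17 s; I never moved near the bell, tee or bar.

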